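# Fetch the flat tin from behind the pigment jars

### The arm

A 6-joint arm with a two-finger parallel gripper is mounted at the origin on the work surface. World frame = base frame: x ahead of the robot, y to its left, z up, the work surface at z = 0. Lengths are in m, angles in rad, forces in N, time in s.
With the tool pointing down it reaches from about 0.35 to 0.775 m from the base axis. Payload 7.3 kg.
Tool frame: the origin (TCP) lies at the very end of the fingers, on their centre line; the grasp point (between the pads) lies 19 mm behind it (robot.grip_point_offset is the distance from the TCP to the grasp point, in m); z points along the fingers, y is the line along which they close (so a half turn about z gives the same grasp; the last joint's range is limited). The gripper opens to 92 mm and grips with 3 to 60 N. Pads are 19 mm wide; open, the fingers measure 130 mm over their backs; the gripper's body (75 mm by 190 mm) begins 47 mm behind the grasp point.
Start: joints at [-1.383, 0.342, 1.524, -0, 1.275, -0.146], TCP at [0.172, -0.496, 0.227] pointing down, gripper open.
Joint ranges: [-2.53, 2.53], [-0.77, 2.02], [0.04, 2.7], [-1, 4.14], [0.28, 2.66], [-3.11, 3.11]. Speed limits (rad/s): [2.57, 2.57, 3.14, 3.14, 3.14, 3.14].

### API

Orientations are given as a unit quaternion [x, y, z, w].
In Python, from workcell import robot gives the robot as it stands.
- The arm moves only by the tool play_rows, never from a script. Its argument "steps" is text: rows parted by semicolons, each of 6 numbers parted by spaces: the shift along the world's x, y, z in cm, then the turn, a rotation vector about the world's x, y, z in degrees. A call has 1 to 20 rows; each row is the pose to reach, as a shift and turn from the pose commanded when the call began; what a row does not reach only later rows make up. A row lasts 1/12 s, in which the tool goes at most 41.7 mm and 7.16 degrees, less where a joint would pass 70% of its speed; a pose out of reach is approached as far as the arm can. A call with a gripper value outside its range is refused whole. "hand" is the closure, from 0 (fully open) to 1 (shut), set as the call begins (left out, the last holds). The fingers move at their own pace and stop on an object; "force" is the grip in N (left out, the last holds). Time passes only in rows, so rows that repeat a pose let the fingers close. It gives the time, the measured TCP pose, the force, the opening and the grip force at its end, in the units of the state.
- robot.get_state(): the state, without advancing time (a new reading comes with each control period).
- robot.read_camera(name): name is "side" or "top" or "wrist"; returns a dict with "pixels" (400x640x3 uint8, blue, green, red), "camera_matrix" (3x3 intrinsics, pixels), "origin" and "attitude" of the camera in the world; the wrist camera has in their place "tool_from_camera" (4x4, takes a point from camera to tool coordinates, whose origin is the TCP and whose axes are the flange's). Camera axes: x right, y down, z forward; pixel columns grow to the right and rows downward; lengths in m; the calibration is good to about 2 mm. The wrist camera is an equidistant fisheye: a pixel r from the principal point sees the ray r / f radians off the axis. A picture is of the moment at which its call begins: read the wrist's pose just before it. There is no depth.
- robot.finish_job(): hands the job in; it is judged then, once.
The state is a dict: "t": time; "qpos": joint angles; "joint_vel": joint speeds; "joint_torque": joint torques, N m; "tool_pos": TCP position; "tcp_rot": TCP orientation; "contact_force": force on the tool from outside, world axes, zero at the start; "torque": the same for the moment, N m; "grip_width": finger opening in m; "gripper_force": force on a finger pad.
Only numpy, scipy, OpenCV 4.12 (cv2) and the standard library are available. Lean on these libraries where they do the work, as an engineer would, in place of code of your own. Each camera call takes 0.05 s, during which the arm holds its last target. There are 200 camera calls.

### The job

The flat steel tin at the back of the wooden crate is to be weighed, but a small jar stands on its lid and two tall jars, one round and one square, stand in front of it: lift these three jars out and stand them in the steel drip tray, then fetch the tin and set it flat in the middle of the scale's pan. After that put the jars back in the crate: the two tall ones each where it stood before, and the small one on the crate's floor in the place the tin came from. Keep everything upright, set things down gently rather than dropping them, and do not disturb the slim bottle in the crate or the paint can and brush pot on the bench.

Things in the scene. Friction and masses are not known exactly. Their poses are not given: they have to be found in the camera images.
- flat_tin: Bare steel tin with a slip lid (fixed shut), 56 wide (its x) x 120 long (its y) x 48 high; the lid is the top 16 mm and 1 mm proud of the body all round. Origin: centre of its underside. It lies at the back of the crate, long side parallel to the crate's back wall, about 34 mm from that wall and about 12 mm behind the two tall jars. Grip it across the 56 mm. About 0.35 kg.
- small_jar: Small round glass jar with a metal lid, 60 high, lid 44 in diameter and 18 high (the widest part; glass 41). Origin: centre of its underside. At the start it stands on the tin's lid, within 30 mm of the middle. About 0.12 kg.
- round_jar: Tall round glass jar with a metal lid, 125 high, lid 58 in diameter and 25 high (the widest part; glass 54). Origin: centre of its underside. Stands in the crate's front row, in front of the tin; left or right varies. About 0.33 kg.
- square_jar: Tall square glass jar, body 56 x 56 (sides along its x and y) and 84 high, then a neck and a round metal screw cap 46 in diameter between 99 and 125 above its underside. Origin: centre of its underside. Stands in the crate's front row about 100 mm beside the round jar. Grip it by the cap. About 0.36 kg.
- crate: Low wooden fruit crate, fixed to the bench; inside 174 deep (its x; the front wall is at -x towards the robot, the back wall at +x) x 240 wide (its y), walls 7 thick and 52 high, corner posts 62 high, inner floor 8 above the bench. Origin: centre of its underside. The front row of tall jars is at about x = -44, the tin at about x = +25, y = -15 mm in its frame.
- drip_tray: Shallow steel tray, the side area, empty but for paint spots, fixed; inside 246 (its x) x 166 (its y), floor 3 thick, rim 12 high. Origin: centre of its underside. Stands left or right of the crate.
- scale: Grey bench scale with a raised square steel pan 170 x 170, pan surface 45 above the bench, fixed; display and keys on the low front towards -x. Origin: on the bench under the middle of the pan. Stands on the other side of the crate from the tray.
- slim_bottle: Slim amber bottle with a black cap, 44 in diameter, 105 high, standing in the crate's back row beside the tin, on the crate's +y side. Origin: centre of its underside. Not to be disturbed.
- brush_pot: White pot holding paint brushes, 72 in diameter, pot 85 high, brushes up to about 240 high, on the bench behind the crate. Origin: centre of its underside. Not to be disturbed.
- paint_can: Metal paint can with a lid and wire bail, 98 in diameter, 108 high, on the bench behind the crate. Origin: centre of its underside. Not to be disturbed.

How it is judged:
On the way, in this order (a step that is already met when the one before it is completed fails the run):
1. the small jar and both tall jars stand upright and released in the drip tray (x of small_jar in the frame of drip_tray between -0.115 and 0.115 m and y of small_jar in the frame of drip_tray between -0.075 and 0.075 m and z of small_jar in the frame of drip_tray between -0.003 and 0.01 m and angle between each of small_jar, round_jar, square_jar's own z axis and vertical below 0.12 rad and contact force between each of small_jar, round_jar, square_jar and the fingers below 0.1 N and linear speed of each of small_jar, round_jar, square_jar below 0.03 m/s and x of round_jar in the frame of drip_tray between -0.115 and 0.115 m and y of round_jar in the frame of drip_tray between -0.075 and 0.075 m and z of round_jar in the frame of drip_tray between -0.003 and 0.01 m and x of square_jar in the frame of drip_tray between -0.115 and 0.115 m and y of square_jar in the frame of drip_tray between -0.075 and 0.075 m and z of square_jar in the frame of drip_tray between -0.003 and 0.01 m), for 0.2 s.
2. the tin lies flat and released in the middle of the scale's pan (horizontal distance between flat_tin and scale below 0.015 m and z of flat_tin in the frame of scale between 0.04 and 0.05 m and angle between flat_tin's own z axis and vertical below 0.1 rad and contact force between flat_tin and the fingers below 0.1 N and linear speed of flat_tin below 0.03 m/s), for 0.2 s.
At the end, for the whole second after the job is handed in: Tin flat on the pan, centre within 15 mm of its middle; both tall jars upright within 15 mm of where they stood; small jar upright on the crate floor where the tin was (centre within 22 mm front to back, 45 mm along); all released and at rest (all of step 2 and distance of each of round_jar, square_jar from where it was at the start of the episode below 0.015 m and angle between each of round_jar, square_jar's own z axis and vertical below 0.1 rad and contact force between each of round_jar, square_jar, small_jar and the fingers below 0.1 N and linear speed of each of round_jar, square_jar, small_jar below 0.03 m/s and x of small_jar in the frame of crate between 0.003 and 0.047 m and y of small_jar in the frame of crate between -0.06 and 0.03 m and z of small_jar in the frame of crate between 0.003 and 0.014 m and angle between small_jar's own z axis and vertical below 0.12 rad); the robot touches nothing.
It fails at once if the slim bottle, the paint can or the brush pot is moved by more than 20 mm or tipped (distance of any of slim_bottle, paint_can, brush_pot from where it was at the start of the episode above 0.02 m or angle between any of slim_bottle, paint_can, brush_pot's own z axis and vertical above 0.3 rad).
It fails at once if a jar or the tin is tipped by more than about 35 degrees (angle between any of small_jar, round_jar, square_jar, flat_tin's own z axis and vertical above 0.6 rad).
It fails at once if a jar or the tin is dropped (falls freely faster than 0.6 m/s, about 20 mm) ((contact force between small_jar and anything else below 0.02 N and linear speed of small_jar above 0.6 m/s) or (contact force between round_jar and anything else below 0.02 N and linear speed of round_jar above 0.6 m/s) or (contact force between square_jar and anything else below 0.02 N and linear speed of square_jar above 0.6 m/s) or (contact force between flat_tin and anything else below 0.02 N and linear speed of flat_tin above 0.6 m/s)).
It also fails if it takes over 134 s, if anything falls off the work surface, if the arm or the gripper's body presses on something with over 40 N, if the wrist force passes 120 N, or if a joint passes its speed limit or range.

## Working session

There is one attempt and no reset: what is moved stays moved. The work goes in short steps, Python scripts to look and compute and a tool call to move; the robot and the scene stay as the last step left them, time stands still between calls to the robot, and variables do not carry over. Pictures are saved under pics/ and viewed, at most 14 in all, crops included, and the job is handed in when it is done.

Besides the shell and the picture viewer there is one more tool, called after ">>>" in YAML: its name, and indented under it one key for each argument. play_rows: Moves the arm, as the interface text tells. Its arguments: {"type":"object","properties":{"steps":{"type":"string"},"hand":{"type":"number"},"force":{"type":"number"}},"required":["steps"]}

```bash
ls; mkdir -p pics; python3 - <<'E'
from workcell import robot
import cv2,numpy as np
s=robot.get_state();print(s['t'],s['tool_pos'],s['tcp_rot'],s['grip_width'],robot.grip_point_offset)
for n in ['top','side']:
    d=robot.read_camera(n);cv2.imwrite(f'pics/{n}0.png',d['pixels']);print(n,d['camera_matrix'],d['origin'],d['attitude'])
E
```

```text
pics
0.0 [ 0.17196886 -0.49560553  0.22602946] [ 9.86100149e-01  1.66150189e-01 -2.20916033e-05 -7.81572930e-04] 0.09135357951954022 0.0188
top [[375.93926444   0.         323.95928148]
 [  0.         375.93926444 203.25602258]
 [  0.           0.           1.        ]] [0.54909773 0.01115385 1.02662775] [-0.69776424  0.71525408 -0.03403533  0.01944897]
side [[450.35994725   0.         312.76846145]
 [  0.         450.35994725 203.74644136]
 [  0.           0.           1.        ]] [0.41532554 0.69537455 0.78759023] [-0.13200471  0.91132187 -0.38478833  0.06328624]
```

View pics/top0.png

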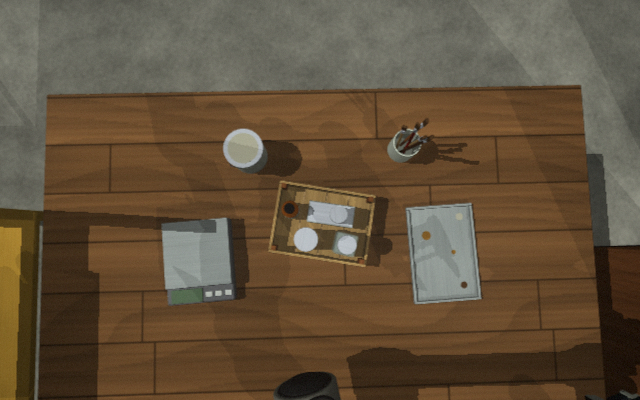

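View pics/side0.png

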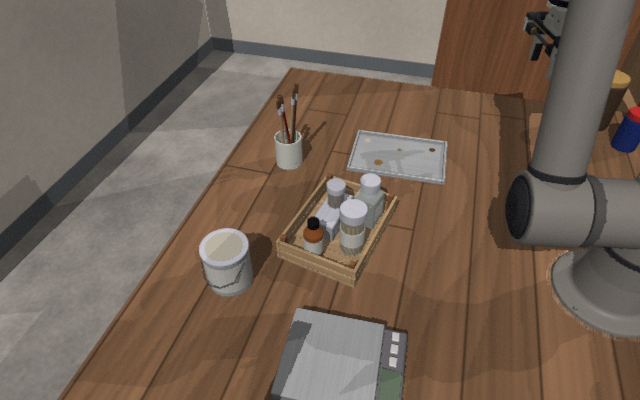

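The top view (up = +x, left = +y) shows the scale at about (200,255), the crate at (322,224) and the tray at (443,253). In the crate are the round jar (306,240), square jar (346,244), small jar (338,214) and bottle (289,210). I'll enlarge these areas to measure them.

```bash
cat > h.py <<'E'
import cv2,numpy as np
from workcell import robot
from scipy.spatial.transform import Rotation as R
def unproj(d,u,v,z):
    K=d['camera_matrix'];r=R.from_quat(d['attitude']).apply(np.linalg.solve(K,[u,v,1.]));o=np.array(d['origin'])
    return o+r*(z-o[2])/r[2]
def proj(d,P):
    p=R.from_quat(d['attitude']).inv().apply(np.atleast_2d(P)-d['origin']);q=p@np.array(d['camera_matrix']).T
    return q[:,:2]/q[:,2:]
def fish(d,s,u,v,z):
    """wrist pixel -> world point at height z"""
    K=d['camera_matrix'];x=(u-K[0,2])/K[0,0];y=(v-K[1,2])/K[1,1];t=np.hypot(x,y)
    c=np.array([x/t*np.sin(t),y/t*np.sin(t),np.cos(t)]) if t>0 else np.array([0,0,1.])
    T=np.array(d['tool_from_camera']);Rt=R.from_quat(s['tcp_rot'])
    o=Rt.apply(T[:3,3])+s['tool_pos'];r=Rt.apply(T[:3,:3]@c)
    return o+r*(z-o[2])/r[2]
E
python3 - <<'E'
import cv2
im=cv2.imread('pics/top0.png')
cv2.imwrite('pics/a.png',cv2.resize(im[172:272,260:390],None,fx=6,fy=6,interpolation=cv2.INTER_CUBIC)[:, :800])
a=cv2.resize(im[195:310,150:245],None,fx=4,fy=4,interpolation=cv2.INTER_CUBIC)
b=cv2.resize(im[195:310,398:493],None,fx=4,fy=4,interpolation=cv2.INTER_CUBIC)
cv2.imwrite('pics/b.png',cv2.hconcat([a,b]))
E
```

```text
(no output)
```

View pics/a.png

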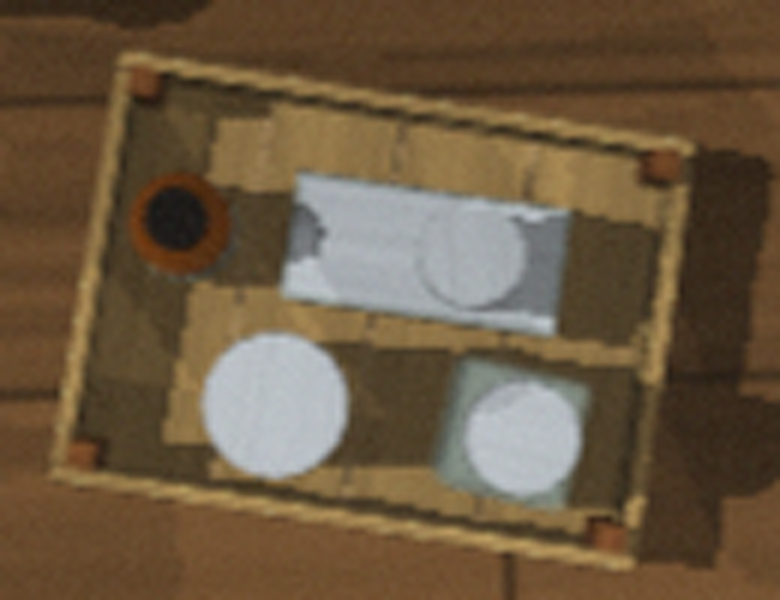

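View pics/b.png

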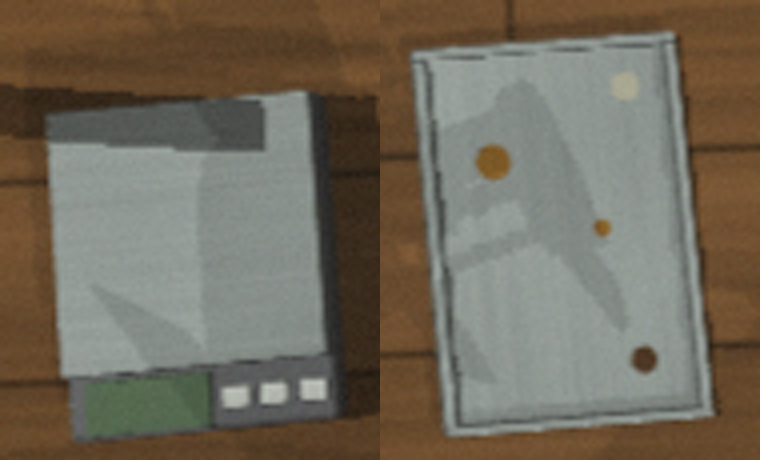

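The crate crop shows: round lid centre (275,405), square cap (525,437), small lid (472,255), tin lid corners (298,173), (570,210), (555,333), (282,298). In the second crop, the pan corners are (46,114), (308,92), (328,355), (63,377), and the tray rim corners are also clear.

```bash
python3 - <<'E'
from h import *
d=robot.read_camera('top');np.set_printoptions(precision=4,suppress=True)
A=lambda x,y,z:unproj(d,260+(x+.5)/6-.5,172+(y+.5)/6-.5,z)
B=lambda x,y,z:unproj(d,150+(x+.5)/4-.5,195+(y+.5)/4-.5,z)
C=lambda x,y,z:unproj(d,398+(x-380+.5)/4-.5,195+(y+.5)/4-.5,z)
print('round',A(275,405,.133),'sq',A(525,437,.133),'small',A(472,255,.116),'bottle',A(178,217,.113))
def q(n,f,pts,z):
    p=np.array([f(x,y,z) for x,y in pts])[:,:2];c=p.mean(0)
    yv=(p[0]-p[1]+p[3]-p[2])/2;xv=(p[0]-p[3]+p[1]-p[2])/2
    print(n,c,'len y',np.linalg.norm(yv),'x',np.linalg.norm(xv),'yaw',np.degrees(np.arctan2(-yv[0],yv[1])),np.degrees(np.arctan2(xv[1],xv[0])));return c
q('tin',A,[(298,173),(570,210),(555,333),(282,298)],.056)
q('sqbody',A,[(460,350),(592,382),(568,510),(434,485)],.092)
c=q('crate',A,[(120,55),(692,145),(632,568),(52,478)],.052)
q('scale',B,[(46,114),(308,92),(328,355),(63,377)],.045)
q('tray',C,[(412,50),(678,33),(714,415),(447,436)],.012)
s=robot.get_state();print(R.from_quat(s['tcp_rot']).as_matrix())
E
```

```text
round [0.5327 0.0379 0.133 ] sq [ 0.5176 -0.0604  0.133 ] small [ 0.5907 -0.0425  0.116 ] bottle [0.6092 0.0761 0.113 ]
tin [ 0.5947 -0.0264] len y 0.11846141221600714 x 0.05389869736809277 yaw -8.93763709592605 -8.65756673422306
sqbody [ 0.5185 -0.059 ] len y 0.05615353511011881 x 0.055007541051035766 yaw -13.530360682768563 -12.528483317228375
crate [ 0.5709 -0.0035] len y 0.25163469665322097 x 0.18444005430404117 yaw -10.306160934518996 -10.051285404009908
scale [0.5026 0.3222] len y 0.16881030473503092 x 0.16894948006815327 yaw 3.2562865332684603 4.021955907558818
tray [ 0.4847 -0.3294] len y 0.18159669043842175 x 0.25773203488358176 yaw 2.48801093898327 2.513508041670018
[[ 0.9448  0.3276 -0.0002]
 [ 0.3276 -0.9448  0.0011]
 [ 0.0001 -0.0011 -1.    ]]
```

Heights, sizes and frames are consistent with what was given: tin 118x54, pan 169, crate yaw about -10°. Next I move above the small jar with the closing line along crate y.

>>> play_rows:
  steps: "42 45.3 -2.6 0 0 -29;42 45.3 -2.6 0 0 -29;42 45.3 -2.6 0 0 -29;42 45.3 -2.6 0 0 -29;42 45.3 -2.6 0 0 -29;42 45.3 -2.6 0 0 -29;42 45.3 -2.6 0 0 -29;42 45.3 -2.6 0 0 -29;42 45.3 -2.6 0 0 -29;42 45.3 -2.6 0 0 -29;42 45.3 -2.6 0 0 -29;42 45.3 -2.6 0 0 -29;42 45.3 -2.6 0 0 -29;42 45.3 -2.6 0 0 -29;42 45.3 -2.6 0 0 -29;42 45.3 -2.6 0 0 -29;42 45.3 -2.6 0 0 -29;42 45.3 -2.6 0 0 -29;42 45.3 -2.6 0 0 -29;42 45.3 -2.6 0 0 -29"
  hand: 0.2
  force: 25

```text
t: 1.82
tool_pos: [0.5913, -0.0444, 0.201]
tcp_rot: [0.996, -0.087, -0.0, 0.0]
contact_force: [0.8, -0.7, 0.3]
grip_width: 0.0736
gripper_force: 0.0
```

```bash
python3 - <<'E'
from h import *
np.set_printoptions(precision=4,suppress=True)
s=robot.get_state();d=robot.read_camera('wrist');cv2.imwrite('pics/w1.png',d['pixels'])
print(s['t'],s['tool_pos'],s['tcp_rot'],s['grip_width'],s['contact_force'],s['qpos']);print(d['camera_matrix'],d['tool_from_camera'])
E
```

```text
1.8167 [ 0.5913 -0.0444  0.201 ] [ 0.9962 -0.087  -0.0001  0.0002] 0.07359975973623555 [ 0.7569 -0.721   0.2602] [-0.204   0.4868  1.3687 -0.0004  1.2863  1.5412]
[[309.7069   0.     318.2998]
 [  0.     309.7069 199.0154]
 [  0.       0.       1.    ]] [[ 0.0004 -0.9593 -0.2825  0.0765]
 [ 1.      0.0003  0.0005 -0.0001]
 [-0.0004 -0.2825  0.9593 -0.157 ]
 [ 0.      0.      0.      1.    ]]
```

View pics/w1.png

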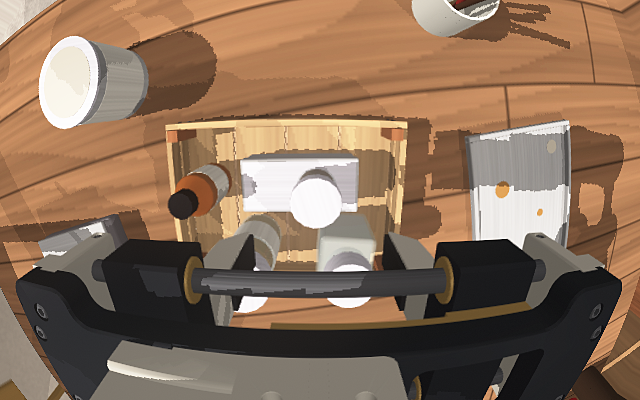

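The wrist view shows the small lid centred at about (316,202) and tin lid corners at (243,157), (359,157), (358,208), (241,211). I'll convert these to positions.

```bash
python3 - <<'E'
from h import *
np.set_printoptions(precision=4,suppress=True)
s=robot.get_state();d=robot.read_camera('wrist')
print('small',fish(d,s,316,202,.116))
p=np.array([fish(d,s,*q,.056) for q in [(243,157),(359,157),(358,208),(241,211)]]);print(p,p.mean(0))
print('sq',fish(d,s,349,285,.133))
print('crate corners',[fish(d,s,*q,.052) for q in [(165,125),(409,121)]])
E
```

```text
small [ 0.5943 -0.043   0.116 ]
[[ 0.6354  0.0245  0.056 ]
 [ 0.6148 -0.0894  0.056 ]
 [ 0.5625 -0.0809  0.056 ]
 [ 0.5802  0.04    0.056 ]] [ 0.5982 -0.0265  0.056 ]
sq [ 0.5217 -0.0587  0.133 ]
crate corners [array([0.6871, 0.1044, 0.052 ]), array([ 0.6427, -0.1461,  0.052 ])]
```

>>> play_rows:
  steps: "0.1 0.1 -2.5 0 0 0;0.1 0.1 -5 0 0 0;0.1 0.1 -7.5 0 0 0;0.1 0.1 -9.5 0 0 0;0.1 0.1 -10.8 0 0 0;0.1 0.1 -11.3 0 0 0;0.1 0.1 -11.3 0 0 0;0.1 0.1 -11.3 0 0 0"

```text
t: 2.58
tool_pos: [0.5934, -0.0426, 0.0885]
tcp_rot: [0.996, -0.086, 0.001, 0.0]
contact_force: [-0.2, -0.1, 0.5]
grip_width: 0.0734
gripper_force: 0.0
```

>>> play_rows:
  steps: "0 0 0 0 0 0;0 0 0 0 0 0;0 0 0 0 0 0;0 0 0 0 0 0;0 0 0 0 0 0;0 0 0 0 0 0;0 0 0 0 0 0;0 0 0 0 0 0"
  hand: 1
  force: 20

```text
t: 3.25
tool_pos: [0.5932, -0.0421, 0.0881]
tcp_rot: [0.996, -0.086, 0.0, 0.0]
contact_force: [-0.3, -0.1, 2.7]
grip_width: 0.0435
gripper_force: 20.0
```

>>> play_rows:
  steps: "0 0 1 0 0 0;0 0 3 0 0 0;0 0 5.5 0 0 0;0 0 8 0 0 0;0 0 9.5 0 0 0;-0.1 -1 10 0 0 0;-0.3 -3 10 0 0 0;-0.6 -6 10 0 0 0;-1 -9.2 10 0 0 0;-1.3 -12.4 10 0 0 0;-1.6 -15.6 10 0 0 0;-2 -18.8 10 0 0 0;-2.3 -22 10 0 0 0;-2.6 -25 9.5 0 0 0;-2.9 -27.4 8.5 0 0 0;-3 -28.4 7 0 0 0;-3 -28.4 5 0 0 0;-3 -28.4 3 0 0 0;-3 -28.4 1 0 0 0;-3 -28.4 -1 0 0 0"

```text
t: 4.92
tool_pos: [0.5618, -0.3265, 0.0757]
tcp_rot: [0.996, -0.086, -0.001, -0.0]
contact_force: [1.1, 0.4, -1.2]
grip_width: 0.0438
gripper_force: 20.0
```

>>> play_rows:
  steps: "0 0 -1.5 0 0 0;0 0 -2.8 0 0 0;0 0 -3.6 0 0 0;0 0 -4.0 0 0 0;0 0 -4.2 0 0 0;0 0 -4.3 0 0 0;0 0 -4.3 0 0 0;0 0 -4.3 0 0 0"

```text
t: 5.58
tool_pos: [0.5634, -0.3264, 0.0355]
tcp_rot: [0.996, -0.086, 0.001, 0.0]
contact_force: [-0.3, -0.1, -1.5]
grip_width: 0.043
gripper_force: 20.0
```

>>> play_rows:
  steps: "0 0 -0.05 0 0 0;0 0 -0.1 0 0 0;0 0 -0.1 0 0 0"

```text
t: 5.83
tool_pos: [0.5636, -0.3264, 0.0351]
tcp_rot: [0.996, -0.086, 0.001, 0.001]
contact_force: [-1.1, 0.3, 4.5]
grip_width: 0.0436
gripper_force: 20.0
```

>>> play_rows:
  steps: "0 0 0 0 0 0;0 0 0 0 0 0;0 0 0 0 0 0;0 0 0 0 0 0;0 0 1 0 0 0;0 0 3 0 0 0;0 0 6 0 0 0;0 0 9 0 0 0;0 0 12 0 0 0;0 0 15 0 0 0;0 0 17 0 0 0;0 0 17 0 0 0"
  hand: 0.2

```text
t: 6.83
tool_pos: [0.5649, -0.3273, 0.2104]
tcp_rot: [0.996, -0.086, 0.004, 0.003]
contact_force: [0.3, -0.6, 0.5]
grip_width: 0.074
gripper_force: 0.0
```

>>> play_rows:
  steps: "-4.4 26.6 0 0 0 0;-4.4 26.6 0 0 0 0;-4.4 26.6 0 0 0 0;-4.4 26.6 0 0 0 0;-4.4 26.6 0 0 0 0;-4.4 26.6 0 0 0 0;-4.4 26.6 0 0 0 0;-4.4 26.6 0 0 0 0;-4.4 26.6 0 0 0 0;-4.4 26.6 0 0 0 0;-4.4 26.6 0 0 0 0"

```text
t: 7.75
tool_pos: [0.5192, -0.0612, 0.2036]
tcp_rot: [0.996, -0.087, -0.0, 0.0]
contact_force: [0.1, 0.2, 0.1]
grip_width: 0.073
gripper_force: 0.0
```

```bash
python3 - <<'E'
from h import *
np.set_printoptions(precision=4,suppress=True)
s=robot.get_state();d=robot.read_camera('wrist');cv2.imwrite('pics/w2.png',d['pixels'][100:340,180:460])
print(s['t'],s['tool_pos'],s['tcp_rot'])
E
```

```text
7.75 [ 0.5192 -0.0612  0.2036] [ 0.9962 -0.0868 -0.0001  0.0002]
```

View pics/w2.png

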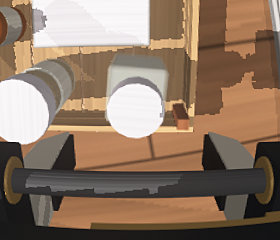

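The crop shows the square jar's cap at about (135,110), which is image (315,210), and the round lid at about (25,109), which is image (205,209).

```bash
python3 - <<'E'
from h import *
np.set_printoptions(precision=4,suppress=True)
s=robot.get_state();d=robot.read_camera('wrist')
print('sq',fish(d,s,315,210,.133),'round',fish(d,s,206,209,.133))
E
```

```text
sq [ 0.5202 -0.0589  0.133 ] round [0.5359 0.028  0.133 ]
```

>>> play_rows:
  steps: "0 0.1 -2.5 0 0 0;0 0.1 -5 0 0 0;0 0.1 -7.5 0 0 0;0 0.1 -9 0 0 0;0 0.1 -9.9 0 0 0;0 0.1 -10.2 0 0 0;0 0.1 -10.2 0 0 0;0 0.1 -10.2 0 0 0"

```text
t: 8.52
tool_pos: [0.5197, -0.0595, 0.1025]
tcp_rot: [0.996, -0.086, 0.001, 0.0]
contact_force: [-0.6, 0.8, -0.3]
grip_width: 0.0734
gripper_force: 0.0
```

>>> play_rows:
  steps: "0 0 0 0 0 0;0 0 0 0 0 0;0 0 0 0 0 0;0 0 0 0 0 0;0 0 0 0 0 0;0 0 0 0 0 0;0 0 0 0 0 0;0 0 0 0 0 0"
  hand: 1
  force: 28

```text
t: 9.18
tool_pos: [0.5192, -0.059, 0.1021]
tcp_rot: [0.996, -0.086, 0.0, 0.0]
contact_force: [-0.3, 1.5, 4.1]
grip_width: 0.0456
gripper_force: 28.0
```

>>> play_rows:
  steps: "0 0 1 0 0 0;0 0 3 0 0 0;0 0 5.5 0 0 0;0 0 7.5 0 0 0;0 0 8.5 0 0 0;-0.4 -1 9 0 0 0;-1.2 -3 9 0 0 0;-2.3 -5.6 9 0 0 0;-3.4 -8.2 9 0 0 0;-4.6 -11 9 0 0 0;-5.7 -13.8 9 0 0 0;-6.9 -16.6 9 0 0 0;-8.1 -19.4 9 0 0 0;-9.2 -22.2 9 0 0 0;-10.3 -24.8 9 0 0 0;-11 -26.6 8.5 0 0 0;-11.4 -27.4 7.5 0 0 0;-11.4 -27.4 6 0 0 0;-11.4 -27.4 4.5 0 0 0;-11.4 -27.4 3 0 0 0"

```text
t: 10.85
tool_pos: [0.4039, -0.3323, 0.1296]
tcp_rot: [0.996, -0.086, -0.001, -0.001]
contact_force: [-0.3, 0.5, -4.0]
grip_width: 0.0454
gripper_force: 28.0
```

>>> play_rows:
  steps: "0 0 -1 0 0 0;0 0 -2 0 0 0;0 0 -2.7 0 0 0;0 0 -3.1 0 0 0;0 0 -3.3 0 0 0;0 0 -3.4 0 0 0;0 0 -3.5 0 0 0;0 0 -3.5 0 0 0;0 0 -3.5 0 0 0"

```text
t: 11.6
tool_pos: [0.4052, -0.3332, 0.0972]
tcp_rot: [0.996, -0.086, 0.0, 0.0]
contact_force: [-0.4, 0.3, -3.9]
grip_width: 0.0454
gripper_force: 28.0
```

>>> play_rows:
  steps: "0 0 -0.05 0 0 0;0 0 -0.1 0 0 0;0 0 -0.1 0 0 0"

```text
t: 11.85
tool_pos: [0.4053, -0.3333, 0.0971]
tcp_rot: [0.996, -0.086, 0.001, 0.001]
contact_force: [-2.5, 2.3, 5.8]
grip_width: 0.0454
gripper_force: 28.0
```

>>> play_rows:
  steps: "0 0 0 0 0 0;0 0 0 0 0 0;0 0 0 0 0 0;0 0 0 0 0 0;0 0 1 0 0 0;0 0 3 0 0 0;0 0 6 0 0 0;0 0 9 0 0 0;0 0 10.5 0 0 0;0 0 10.5 0 0 0"
  hand: 0.2

```text
t: 12.68
tool_pos: [0.4065, -0.3346, 0.2054]
tcp_rot: [0.996, -0.086, 0.003, 0.003]
contact_force: [0.3, 0.3, 0.4]
grip_width: 0.0735
gripper_force: 0.0
```

>>> play_rows:
  steps: "13 37 0 0 0 0;13 37 0 0 0 0;13 37 0 0 0 0;13 37 0 0 0 0;13 37 0 0 0 0;13 37 0 0 0 0;13 37 0 0 0 0;13 37 0 0 0 0;13 37 0 0 0 0;13 37 0 0 0 0;13 37 0 0 0 0;13 37 0 0 0 0;13 37 0 0 0 0;13 37 0 0 0 0;13 37 0 0 0 0"

```text
t: 13.93
tool_pos: [0.5348, 0.0356, 0.2007]
tcp_rot: [0.996, -0.087, -0.0, 0.0]
contact_force: [-0.3, -0.5, -0.0]
grip_width: 0.0734
gripper_force: 0.0
```

```bash
python3 - <<'E'
from h import *
np.set_printoptions(precision=4,suppress=True)
s=robot.get_state();d=robot.read_camera('wrist');cv2.imwrite('pics/w3.png',d['pixels'][100:340,180:560])
print(s['t'],s['tool_pos'],s['tcp_rot'])
E
```

```text
13.9333 [0.5348 0.0356 0.2007] [ 0.9962 -0.0871 -0.0001  0.0001]
```

View pics/w3.png

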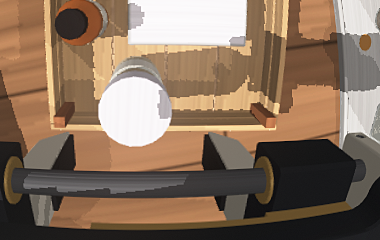

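The round lid is centred at crop (134,111), which puts the jar at about (0.535, 0.038). This agrees with the top view.

>>> play_rows:
  steps: "0 0.1 -2.5 0 0 0;0 0.1 -5 0 0 0;0 0.1 -7.5 0 0 0;0 0.1 -9 0 0 0;0 0.1 -9.7 0 0 0;0 0.1 -9.9 0 0 0;0 0.1 -9.9 0 0 0;0 0.1 -9.9 0 0 0"

```text
t: 14.65
tool_pos: [0.5358, 0.0377, 0.1028]
tcp_rot: [0.996, -0.086, 0.001, 0.0]
contact_force: [1.1, -0.1, -0.8]
grip_width: 0.0735
gripper_force: 0.0
```

>>> play_rows:
  steps: "0 0 0 0 0 0;0 0 0 0 0 0;0 0 0 0 0 0;0 0 0 0 0 0;0 0 0 0 0 0;0 0 0 0 0 0;0 0 0 0 0 0"
  hand: 1
  force: 28

```text
t: 15.23
tool_pos: [0.5355, 0.038, 0.1024]
tcp_rot: [0.996, -0.086, 0.001, 0.0]
contact_force: [-0.3, 1.3, 6.3]
grip_width: 0.0574
gripper_force: 28.0
```

>>> play_rows:
  steps: "0 0 1 0 0 0;0 0 3 0 0 0;0 0 5.5 0 0 0;0 0 7.5 0 0 0;0 0 8.5 0 0 0;-0.1 -1 9 0 0 0;-0.4 -3.2 9 0 0 0;-0.8 -6.2 9 0 0 0;-1.3 -9.4 9 0 0 0;-1.7 -12.6 9 0 0 0;-2.2 -15.8 9 0 0 0;-2.6 -19 9 0 0 0;-3 -22.2 9 0 0 0;-3.5 -25.4 9 0 0 0;-3.9 -28.6 9 0 0 0;-4.4 -31.8 9 0 0 0;-4.8 -34.6 9 0 0 0;-5 -36.2 9 0 0 0;-5 -36.7 8 0 0 0;-5 -36.7 6.5 0 0 0"

```text
t: 16.9
tool_pos: [0.4848, -0.3307, 0.1663]
tcp_rot: [0.996, -0.087, 0.0, 0.0]
contact_force: [0.8, 0.0, -5.0]
grip_width: 0.0577
gripper_force: 28.0
```

>>> play_rows:
  steps: "0 0 -1.5 0 0 0;0 0 -3.5 0 0 0;0 0 -5 0 0 0;0 0 -6 0 0 0;0 0 -6.5 0 0 0;0 0 -6.8 0 0 0;0 0 -6.9 0 0 0;0 0 -7 0 0 0;0 0 -7.1 0 0 0;0 0 -7.1 0 0 0"

```text
t: 17.73
tool_pos: [0.4857, -0.3292, 0.0975]
tcp_rot: [0.996, -0.086, 0.001, 0.001]
contact_force: [-1.8, 3.2, 4.8]
grip_width: 0.0574
gripper_force: 28.0
```

>>> play_rows:
  steps: "0 0 0 0 0 0;0 0 0 0 0 0;0 0 0 0 0 0;0 0 0 0 0 0;0 0 1 0 0 0;0 0 3 0 0 0;0 0 6 0 0 0;0 0 9 0 0 0;0 0 10.5 0 0 0;0 0 10.5 0 0 0"
  hand: 0.2

```text
t: 18.57
tool_pos: [0.4866, -0.3305, 0.2058]
tcp_rot: [0.996, -0.086, 0.003, 0.003]
contact_force: [0.6, -0.5, 1.1]
grip_width: 0.073
gripper_force: 0.0
```

>>> play_rows:
  steps: "11.1 30.2 0 0 0 90;11.1 30.2 0 0 0 90;11.1 30.2 0 0 0 90;11.1 30.2 0 0 0 90;11.1 30.2 0 0 0 90;11.1 30.2 0 0 0 90;11.1 30.2 0 0 0 90;11.1 30.2 0 0 0 90;11.1 30.2 0 0 0 90;11.1 30.2 0 0 0 90;11.1 30.2 0 0 0 90;11.1 30.2 0 0 0 90;11.1 30.2 0 0 0 90;11.1 30.2 0 0 0 90;11.1 30.2 0 0 0 90;11.1 30.2 0 0 0 90"

```text
t: 19.9
tool_pos: [0.5958, -0.0271, 0.2004]
tcp_rot: [0.766, 0.643, -0.0, -0.0]
contact_force: [-0.9, -0.1, 0.0]
grip_width: 0.0736
gripper_force: 0.0
```

```bash
python3 - <<'E'
from h import *
np.set_printoptions(precision=4,suppress=True)
s=robot.get_state();d=robot.read_camera('wrist');t=robot.read_camera('top')
cv2.imwrite('pics/w4.png',cv2.hconcat([d['pixels'][50:350,160:560],cv2.resize(t['pixels'][190:310,330:490],None,fx=2.5,fy=2.5)]))
print(s['t'],s['tool_pos'],s['tcp_rot'],s['qpos'])
E
```

```text
19.9 [ 0.5958 -0.0271  0.2004] [ 0.7661  0.6427 -0.0002 -0.0002] [-0.1738  0.494   1.3584  0.      1.2898  0.0009]
```

View pics/w4.png

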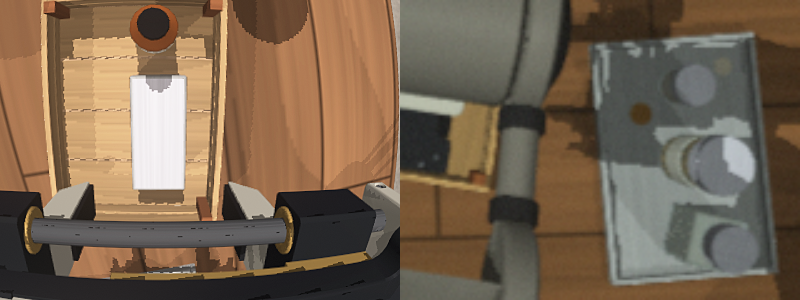

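All three jars stand in the tray, spaced apart. In the wrist crop the tin's corners are (131,76), (185,76), (185,189), (133,189).

```bash
python3 - <<'E'
from h import *
np.set_printoptions(precision=4,suppress=True)
s=robot.get_state();d=robot.read_camera('wrist')
p=np.array([fish(d,s,a+160,b+50,.056)[:2] for a,b in [(131,76),(185,76),(185,189),(133,189)]]);print(p,p.mean(0))
v=p[0]+p[1]-p[2]-p[3];print(np.degrees(np.arctan2(-v[0],v[1])),np.linalg.norm(v)/2,np.linalg.norm(p[0]-p[1]))
E
```

```text
[[ 0.5806  0.0378]
 [ 0.6321  0.0287]
 [ 0.6143 -0.088 ]
 [ 0.5598 -0.0785]] [ 0.5967 -0.025 ]
-9.437723215153516 0.11809945285357888 0.052284989834091716
```

>>> play_rows:
  steps: "0.1 0.1 -2.5 0 0 0;0.1 0.1 -5 0 0 0;0.1 0.1 -7.5 0 0 0;0.1 0.1 -10 0 0 0;0.1 0.1 -12.5 0 0 0;0.1 0.1 -14.5 0 0 0;0.1 0.1 -16 0 0 0;0.1 0.1 -17 0 0 0;0.1 0.1 -17.3 0 0 0;0.1 0.1 -17.3 0 0 0;0.1 0.1 -17.3 0 0 0"

```text
t: 20.97
tool_pos: [0.5976, -0.0261, 0.0286]
tcp_rot: [0.765, 0.644, 0.0, 0.001]
contact_force: [0.3, 0.1, 0.5]
grip_width: 0.0735
gripper_force: 0.0
```

>>> play_rows:
  steps: "0 0 0 0 0 0;0 0 0 0 0 0;0 0 0 0 0 0;0 0 0 0 0 0;0 0 0 0 0 0;0 0 0 0 0 0;0 0 0 0 0 0"
  hand: 1
  force: 35

```text
t: 21.55
tool_pos: [0.5969, -0.026, 0.0285]
tcp_rot: [0.765, 0.644, 0.0, 0.0]
contact_force: [-2.8, 0.0, 6.1]
grip_width: 0.0556
gripper_force: 35.0
```

>>> play_rows:
  steps: "0 0 1 0 0 0;0 0 2.5 0 0 0;0 0 5 0 0 0;0 0 8 0 0 0;0 0 11 0 0 0;0 0 13 0 0 0;0 0 14 0 0 0;-0.2 0.8 14 0 0 0;-0.7 2.6 14 0 0 0;-1.4 5.2 14 0 0 0;-2.2 8.2 14 0 0 0;-3 11.2 14 0 0 0;-3.8 14.2 14 0 0 0;-4.6 17.2 14 0 0 0;-5.4 20.2 14 0 0 0;-6.2 23.2 14 0 0 0;-7 26.2 14 0 0 0;-7.8 29.2 14 0 0 0;-8.6 32.2 14 0 0 0;-9.1 34 14 0 0 0"

```text
t: 23.22
tool_pos: [0.5034, 0.3169, 0.1655]
tcp_rot: [0.765, 0.644, -0.002, -0.001]
contact_force: [-1.0, -0.7, -3.5]
grip_width: 0.0558
gripper_force: 35.0
```

>>> play_rows:
  steps: "-0.2 0.8 -0.5 0 0 0;-0.2 0.8 -2 0 0 0;-0.2 0.8 -4 0 0 0;-0.2 0.8 -6 0 0 0;-0.2 0.8 -8 0 0 0;-0.2 0.8 -9.2 0 0 0;-0.2 0.8 -9.8 0 0 0;-0.2 0.8 -10 0 0 0;-0.2 0.8 -10.1 0 0 0;-0.2 0.8 -10.2 0 0 0;-0.2 0.8 -10.2 0 0 0;-0.2 0.8 -10.2 0 0 0"

```text
t: 24.22
tool_pos: [0.5044, 0.3221, 0.0663]
tcp_rot: [0.765, 0.644, 0.001, 0.0]
contact_force: [-0.1, -0.5, -2.3]
grip_width: 0.0559
gripper_force: 35.0
```

>>> play_rows:
  steps: "0 0 -0.05 0 0 0;0 0 -0.1 0 0 0;0 0 -0.1 0 0 0;0 0 -0.1 0 0 0"

```text
t: 24.55
tool_pos: [0.5043, 0.3221, 0.0655]
tcp_rot: [0.765, 0.644, 0.001, 0.0]
contact_force: [-0.7, -1.3, 3.9]
grip_width: 0.0554
gripper_force: 35.0
```

>>> play_rows:
  steps: "0 0 0 0 0 0;0 0 0 0 0 0;0 0 0 0 0 0;0 0 0 0 0 0;0 0 0 0 0 0;0 0 0.5 0 0 0;0 0 1.5 0 0 0;0 0 3.5 0 0 0;0 0 6.5 0 0 0;0 0 9.5 0 0 0;0 0 12.5 0 0 0;0 0 14 0 0 0;0 0 14 0 0 0"
  hand: 0.2

```text
t: 25.63
tool_pos: [0.5059, 0.3229, 0.2103]
tcp_rot: [0.765, 0.644, 0.005, 0.001]
contact_force: [0.5, -0.5, 1.8]
grip_width: 0.0738
gripper_force: 0.0
```

```bash
python3 - <<'E'
from h import *
np.set_printoptions(precision=4,suppress=True)
s=robot.get_state();d=robot.read_camera('wrist');t=robot.read_camera('top')
cv2.imwrite('pics/w5.png',d['pixels'][50:350,160:560])
print(s['t'],s['tool_pos'],s['tcp_rot'])
E
```

```text
25.6333 [0.5059 0.3229 0.2103] [0.7653 0.6436 0.0045 0.0012]
```

View pics/w5.png

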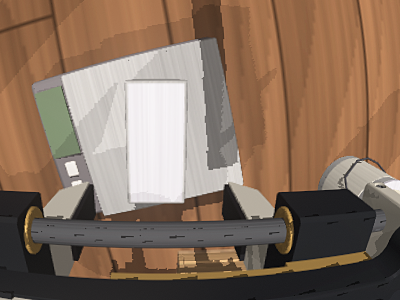

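The tin lies on the pan. I'll check its centring with pan corners (62,75), (213,38), (243,182), (103,216) and tin corners (126,80), (185,80), (184,203), (129,202).

```bash
python3 - <<'E'
from h import *
np.set_printoptions(precision=4,suppress=True)
s=robot.get_state();d=robot.read_camera('wrist')
for z,P in [(.045,[(62,75),(213,38),(243,182),(103,216)]),(.093,[(126,80),(185,80),(184,203),(129,202)])]:
    p=np.array([fish(d,s,a+160,b+50,z)[:2] for a,b in P]);print(p.mean(0),[np.linalg.norm(p[i]-p[i-1]) for i in range(4)])
E
```

```text
[0.5014 0.3248] [np.float64(0.1668946011970134), np.float64(0.16084398668147196), np.float64(0.16204350359137049), np.float64(0.16692008306710007)]
[0.5025 0.3236] [np.float64(0.11593035903672548), np.float64(0.05118555732327062), np.float64(0.11696551340527436), np.float64(0.0532999720474558)]
```

>>> play_rows:
  steps: "5.9 -64.9 0 0 0 -90;5.9 -64.9 0 0 0 -90;5.9 -64.9 0 0 0 -90;5.9 -64.9 0 0 0 -90;5.9 -64.9 0 0 0 -90;5.9 -64.9 0 0 0 -90;5.9 -64.9 0 0 0 -90;5.9 -64.9 0 0 0 -90;5.9 -64.9 0 0 0 -90;5.9 -64.9 0 0 0 -90;5.9 -64.9 0 0 0 -90;5.9 -64.9 0 0 0 -90;5.9 -64.9 0 0 0 -90;5.9 -64.9 0 0 0 -90;5.9 -64.9 0 0 0 -90;5.9 -64.9 0 0 0 -90;5.9 -64.9 0 0 0 -90;5.9 -64.9 0 0 0 -90;5.9 -64.9 0 0 0 -90;5.9 -64.9 0 0 0 -90"

```text
t: 27.45
tool_pos: [0.5629, -0.3254, 0.2041]
tcp_rot: [0.996, -0.085, -0.001, -0.001]
contact_force: [-0.4, 1.1, -0.5]
grip_width: 0.0737
gripper_force: 0.0
```

>>> play_rows:
  steps: "0 -0.1 -2.5 0 0 0;0 -0.1 -5 0 0 0;0 -0.1 -7.5 0 0 0;0 -0.1 -10 0 0 0;0 -0.1 -12.5 0 0 0;0 -0.1 -14.5 0 0 0;0 -0.1 -15.9 0 0 0;0 -0.1 -16.6 0 0 0;0 -0.1 -16.8 0 0 0;0 -0.1 -16.8 0 0 0;0 -0.1 -16.8 0 0 0"

```text
t: 28.37
tool_pos: [0.5638, -0.328, 0.038]
tcp_rot: [0.996, -0.086, 0.001, 0.001]
contact_force: [0.6, 0.3, 0.6]
grip_width: 0.0736
gripper_force: 0.0
```

>>> play_rows:
  steps: "0 0 0 0 0 0;0 0 0 0 0 0;0 0 0 0 0 0;0 0 0 0 0 0;0 0 0 0 0 0;0 0 0 0 0 0;0 0 0 0 0 0"
  hand: 1
  force: 20

```text
t: 28.95
tool_pos: [0.5632, -0.328, 0.037]
tcp_rot: [0.996, -0.086, 0.0, 0.0]
contact_force: [-0.2, 1.1, 2.4]
grip_width: 0.0434
gripper_force: 20.0
```

>>> play_rows:
  steps: "0 0 1 0 0 0;0 0 3 0 0 0;0 0 6 0 0 0;0 0 9 0 0 0;0 0 11.5 0 0 0;0 0 13 0 0 0;0.2 1.5 13 0 0 3;0.5 4 13 0 0 9;0.8 7 13 0 0 16;1.1 10 13 0 0 23;1.4 13 13 0 0 30;1.8 16 13 0 0 37;2.1 19 13 0 0 44;2.4 22 13 0 0 51;2.7 25 13 0 0 58;3 27.5 13 0 0 65;3.2 29.2 13 0 0 72;3.3 30.2 13 0 0 79;3.3 30.2 12 0 0 85;3.3 30.2 11 0 0 90"

```text
t: 30.62
tool_pos: [0.5964, -0.0251, 0.1475]
tcp_rot: [0.763, 0.646, 0.0, 0.001]
contact_force: [0.1, -0.1, -2.1]
grip_width: 0.0434
gripper_force: 20.0
```

>>> play_rows:
  steps: "0 0 -1 0 0 0;0 0 -3 0 0 0;0 0 -5 0 0 0;0 0 -7 0 0 0;0 0 -8.6 0 0 0;0 0 -9.6 0 0 0;0 0 -10.1 0 0 0;0 0 -10.3 0 0 0;0 0 -10.4 0 0 0;0 0 -10.4 0 0 0;0 0 -10.4 0 0 0"

```text
t: 31.53
tool_pos: [0.5966, -0.0262, 0.0437]
tcp_rot: [0.765, 0.644, 0.001, 0.001]
contact_force: [-0.2, -0.2, -2.0]
grip_width: 0.0438
gripper_force: 20.0
```

>>> play_rows:
  steps: "0 0 -0.05 0 0 0;0 0 -0.1 0 0 0;0 0 -0.15 0 0 0;0 0 -0.2 0 0 0;0 0 -0.2 0 0 0;0 0 -0.2 0 0 0"

```text
t: 32.03
tool_pos: [0.5963, -0.026, 0.0419]
tcp_rot: [0.765, 0.644, 0.0, 0.0]
contact_force: [-2.2, -0.2, 5.7]
grip_width: 0.0435
gripper_force: 20.0
```

>>> play_rows:
  steps: "0 0 0 0 0 0;0 0 0 0 0 0;0 0 0 0 0 0;0 0 0 0 0 0;0 0 0 0 0 0;0 0 0.5 0 0 0;0 0 1.5 0 0 0;0 0 3.5 0 0 0;0 0 6.5 0 0 0;0 0 9.5 0 0 0;0 0 12.5 0 0 0;0 0 15.5 0 0 0;0 0 16.3 0 0 0;0 0 16.3 0 0 0"
  hand: 0.2

```text
t: 33.2
tool_pos: [0.5975, -0.0263, 0.2077]
tcp_rot: [0.765, 0.644, 0.002, 0.003]
contact_force: [0.4, -0.3, 0.3]
grip_width: 0.0733
gripper_force: 0.0
```

>>> play_rows:
  steps: "-11.1 -30.3 0 0 0 -90;-11.1 -30.3 0 0 0 -90;-11.1 -30.3 0 0 0 -90;-11.1 -30.3 0 0 0 -90;-11.1 -30.3 0 0 0 -90;-11.1 -30.3 0 0 0 -90;-11.1 -30.3 0 0 0 -90;-11.1 -30.3 0 0 0 -90;-11.1 -30.3 0 0 0 -90;-11.1 -30.3 0 0 0 -90;-11.1 -30.3 0 0 0 -90;-11.1 -30.3 0 0 0 -90;-11.1 -30.3 0 0 0 -90;-11.1 -30.3 0 0 0 -90;-11.1 -30.3 0 0 0 -90;-11.1 -30.3 0 0 0 -90;-11.1 -30.3 0 0 0 -90"

```text
t: 34.62
tool_pos: [0.4849, -0.3288, 0.2033]
tcp_rot: [0.996, -0.085, -0.0, -0.0]
contact_force: [-0.8, -0.2, -0.0]
grip_width: 0.0731
gripper_force: 0.0
```

Next, descend to the round jar at TCP z of about 0.0975.

>>> play_rows:
  steps: "0 0 -2.5 0 0 0;0 0 -5 0 0 0;0 0 -7.5 0 0 0;0 0 -9.3 0 0 0;0 0 -10.3 0 0 0;0 0 -10.6 0 0 0;0 0 -10.6 0 0 0;0 0 -10.6 0 0 0"

```text
t: 35.28
tool_pos: [0.4856, -0.3295, 0.0988]
tcp_rot: [0.996, -0.086, 0.001, 0.001]
contact_force: [0.0, 0.4, 1.0]
grip_width: 0.0742
gripper_force: 0.0
```

>>> play_rows:
  steps: "0 0 0 0 0 0;0 0 0 0 0 0;0 0 0 0 0 0;0 0 0 0 0 0;0 0 0 0 0 0;0 0 0 0 0 0;0 0 0 0 0 0"
  hand: 1
  force: 28

```text
t: 35.87
tool_pos: [0.4855, -0.3292, 0.0986]
tcp_rot: [0.996, -0.086, 0.001, 0.0]
contact_force: [0.5, 1.4, 6.0]
grip_width: 0.0573
gripper_force: 28.0
```

>>> play_rows:
  steps: "0 0 1 0 0 0;0 0 3 0 0 0;0 0 5.5 0 0 0;0 0 8 0 0 0;0 0 9.5 0 0 0;0.1 1 10 0 0 0;0.4 3.2 10 0 0 0;0.8 6.2 10 0 0 0;1.3 9.4 10 0 0 0;1.7 12.6 10 0 0 0;2.2 15.8 10 0 0 0;2.6 19 10 0 0 0;3 22.2 10 0 0 0;3.5 25.4 10 0 0 0;3.9 28.6 10 0 0 0;4.4 31.8 10 0 0 0;4.8 34.6 10 0 0 0;5 36.2 10 0 0 0;5 36.7 9.5 0 0 0;5 36.7 8.5 0 0 0"

```text
t: 37.53
tool_pos: [0.5346, 0.0396, 0.1823]
tcp_rot: [0.996, -0.085, 0.0, -0.0]
contact_force: [-0.4, -0.5, -4.3]
grip_width: 0.0574
gripper_force: 28.0
```

>>> play_rows:
  steps: "0 0 -1.5 0 0 0;0 0 -3.5 0 0 0;0 0 -5.5 0 0 0;0 0 -6.8 0 0 0;0 0 -7.4 0 0 0;0 0 -7.7 0 0 0;0 0 -7.9 0 0 0;0 0 -8 0 0 0;0 0 -8 0 0 0;0 0 -8 0 0 0"

```text
t: 38.37
tool_pos: [0.5357, 0.0376, 0.1037]
tcp_rot: [0.996, -0.086, 0.001, 0.0]
contact_force: [-0.1, -0.9, -0.3]
grip_width: 0.0574
gripper_force: 28.0
```

>>> play_rows:
  steps: "0 0 -0.05 0 0 0;0 0 -0.05 0 0 0;0 0 -0.05 0 0 0"

```text
t: 38.62
tool_pos: [0.5358, 0.0376, 0.1036]
tcp_rot: [0.996, -0.086, 0.001, 0.0]
contact_force: [-1.9, -1.9, 4.9]
grip_width: 0.0575
gripper_force: 28.0
```

>>> play_rows:
  steps: "0 0 0 0 0 0;0 0 0 0 0 0;0 0 0 0 0 0;0 0 0 0 0 0;0 0 0.5 0 0 0;0 0 1.5 0 0 0;0 0 3.5 0 0 0;0 0 6.5 0 0 0;0 0 9.5 0 0 0;0 0 10.2 0 0 0;0 0 10.2 0 0 0"
  hand: 0.2

```text
t: 39.53
tool_pos: [0.5366, 0.0379, 0.2077]
tcp_rot: [0.996, -0.086, 0.003, -0.0]
contact_force: [0.1, 0.2, -0.4]
grip_width: 0.0738
gripper_force: 0.0
```

>>> play_rows:
  steps: "-13 -37.1 0 0 0 0;-13 -37.1 0 0 0 0;-13 -37.1 0 0 0 0;-13 -37.1 0 0 0 0;-13 -37.1 0 0 0 0;-13 -37.1 0 0 0 0;-13 -37.1 0 0 0 0;-13 -37.1 0 0 0 0;-13 -37.1 0 0 0 0;-13 -37.1 0 0 0 0;-13 -37.1 0 0 0 0;-13 -37.1 0 0 0 0;-13 -37.1 0 0 0 0;-13 -37.1 0 0 0 0"

```text
t: 40.7
tool_pos: [0.4054, -0.3316, 0.2039]
tcp_rot: [0.996, -0.085, -0.0, -0.0]
contact_force: [-0.1, -0.2, -0.4]
grip_width: 0.0735
gripper_force: 0.0
```

>>> play_rows:
  steps: "0 -0.1 -2.5 0 0 0;0 -0.1 -5 0 0 0;0 -0.1 -7.5 0 0 0;0 -0.1 -9.3 0 0 0;0 -0.1 -10.3 0 0 0;0 -0.1 -10.7 0 0 0;0 -0.1 -10.7 0 0 0;0 -0.1 -10.7 0 0 0"

```text
t: 41.37
tool_pos: [0.4057, -0.3341, 0.0981]
tcp_rot: [0.996, -0.086, 0.001, 0.001]
contact_force: [-0.1, -0.4, 0.8]
grip_width: 0.0736
gripper_force: 0.0
```

>>> play_rows:
  steps: "0 0 0 0 0 0;0 0 0 0 0 0;0 0 0 0 0 0;0 0 0 0 0 0;0 0 0 0 0 0;0 0 0 0 0 0;0 0 0 0 0 0"
  hand: 1
  force: 28

```text
t: 41.95
tool_pos: [0.4052, -0.334, 0.0976]
tcp_rot: [0.996, -0.086, 0.0, 0.0]
contact_force: [-0.3, 1.2, 2.8]
grip_width: 0.0455
gripper_force: 28.0
```

>>> play_rows:
  steps: "0 0 1 0 0 0;0 0 3 0 0 0;0 0 5.5 0 0 0;0 0 8 0 0 0;0 0 9.5 0 0 0;0.4 1 10 0 0 0;1.2 3 10 0 0 0;2.3 5.6 10 0 0 0;3.4 8.2 10 0 0 0;4.6 11 10 0 0 0;5.7 13.8 10 0 0 0;6.9 16.6 10 0 0 0;8.1 19.4 10 0 0 0;9.2 22.2 10 0 0 0;10.3 24.8 10 0 0 0;11 26.6 10 0 0 0;11.4 27.5 9.5 0 0 0;11.4 27.5 8.5 0 0 0;11.4 27.5 7 0 0 0;11.4 27.5 5.5 0 0 0"

```text
t: 43.62
tool_pos: [0.5182, -0.0595, 0.1507]
tcp_rot: [0.996, -0.086, -0.001, 0.0]
contact_force: [0.3, 0.1, -4.7]
grip_width: 0.0454
gripper_force: 28.0
```

>>> play_rows:
  steps: "0 0 -1.5 0 0 0;0 0 -3 0 0 0;0 0 -4 0 0 0;0 0 -4.5 0 0 0;0 0 -4.8 0 0 0;0 0 -4.9 0 0 0;0 0 -5 0 0 0;0 0 -5.05 0 0 0;0 0 -5.05 0 0 0"

```text
t: 44.37
tool_pos: [0.5195, -0.0592, 0.1026]
tcp_rot: [0.996, -0.086, 0.001, 0.0]
contact_force: [-1.5, -0.3, -1.3]
grip_width: 0.0454
gripper_force: 28.0
```

Contact is beginning, so I'll release, rise and move clear towards the robot's right for a check.

>>> play_rows:
  steps: "0 0 -0.05 0 0 0;0 0 -0.05 0 0 0;0 0 -0.05 0 0 0"

```text
t: 44.62
tool_pos: [0.5197, -0.0592, 0.1025]
tcp_rot: [0.996, -0.086, 0.001, 0.0]
contact_force: [-2.2, 0.1, 6.2]
grip_width: 0.045
gripper_force: 28.0
```

>>> play_rows:
  steps: "0 0 0 0 0 0;0 0 0 0 0 0;0 0 0 0 0 0;0 0 0 0 0 0;0 0 0.5 0 0 0;0 0 1.5 0 0 0;0 0 3.5 0 0 0;0 0 6.5 0 0 0;0 0 9.5 0 0 0;0 0 12 0 0 0;0 0 12 0 0 0"
  hand: 0.2

```text
t: 45.53
tool_pos: [0.5216, -0.0597, 0.2276]
tcp_rot: [0.996, -0.086, 0.005, 0.001]
contact_force: [0.3, -1.7, -0.2]
grip_width: 0.0734
gripper_force: 0.0
```

>>> play_rows:
  steps: "-18 -40 0 0 0 0;-18 -40 0 0 0 0;-18 -40 0 0 0 0;-18 -40 0 0 0 0;-18 -40 0 0 0 0;-18 -40 0 0 0 0;-18 -40 0 0 0 0;-18 -40 0 0 0 0;-18 -40 0 0 0 0;-18 -40 0 0 0 0;-18 -40 0 0 0 0;-18 -40 0 0 0 0;-18 -40 0 0 0 0;-18 -40 0 0 0 0;-18 -40 0 0 0 0"

```text
t: 46.78
tool_pos: [0.3397, -0.4578, 0.2214]
tcp_rot: [0.996, -0.085, 0.0, -0.0]
contact_force: [0.6, 0.4, 0.2]
grip_width: 0.0737
gripper_force: 0.0
```

```bash
python3 - <<'E'
from h import *
s=robot.get_state();t=robot.read_camera('top');im=t['pixels'];print(s['t'],s['tool_pos'])
a=cv2.imread('pics/top0.png');f=lambda i:cv2.resize(i[172:272,260:390],None,fx=3,fy=3,interpolation=cv2.INTER_CUBIC)
b=cv2.hconcat([f(im),f(a)])
c=cv2.resize(im[195:310,150:390],None,fx=2,fy=2)
c=cv2.copyMakeBorder(c,0,0,0,b.shape[1]-c.shape[1],cv2.BORDER_CONSTANT)
cv2.imwrite('pics/e.png',cv2.vconcat([b,c]))
E
```

```text
46.7833 [ 0.33970465 -0.4578245   0.22144622]
```

View pics/e.png

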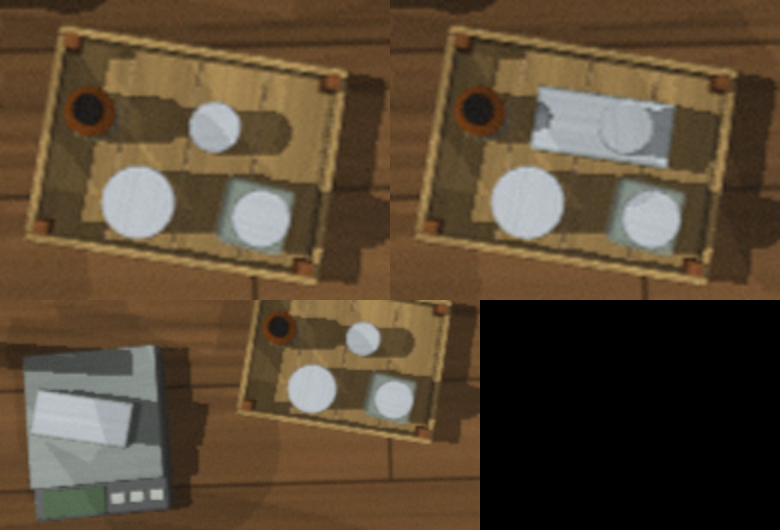

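The final view shows both tall jars at their original pixels (138,203) and (262,219), the small jar at the tin's place (215,127), and the tin centred on the pan once parallax is allowed for. The bottle has not moved.

```bash
python3 -c "
from workcell import robot
print(robot.finish_job())"
```

```text
the job is handed in; nothing more can be done
None
```

I handed the job in at about 47 s of the 134 s allowed: the tin is on the scale's pan, both tall jars are back where they stood, and the small jar is in the tin's place. The final camera check agreed with this; the hand-in returned no verdict.

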